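# Post the plant markers into the leaning jar

### The job

Put the two wooden plant markers away in the leaning glass jar: lift them out of the slotted rack one at a time and slide each foot first down the jar's narrow neck, keeping hold of it until half its length is inside, then let go so that it drops fully in. Leave the round-knobbed planting tool standing in the rack, do not shove the jar stand about, and leave the flower pot and the hand fork where they are.

Things in the scene. Friction and masses are not known exactly. Their poses are not given: they have to be found in the camera images.
- rack: Fixed dark wooden block 56 (x) x 200 (y) x 50 mm high; origin at the centre of its underside, long side along its y axis. Three slots in a row in its top at y = -65, 0 and +65 mm, each 11 mm (x) by 25 mm (y) and 40 mm deep (slot floor 10 mm above the sill). Two slots hold the plant markers, the third the round-knobbed planting tool, in any order.
- marker_a: Flat pale wooden plant marker standing upright loosely in a slot of the rack (lower 40 mm sunk): 120 mm long, 22 mm wide (its y axis, along the rack), 8 mm thick (its x axis), round top, narrower 12 mm wide foot. About 22 g. Origin at the middle of the foot's end, z axis along its length towards the round top; the top stands about 130 mm above the sill.
- marker_b: The other plant marker, identical to marker_a.
- marker_a_mid (a point): Middle of marker_a, 60 mm from its foot along its length.
- marker_b_mid (a point): Middle of marker_b, 60 mm from its foot along its length.
- jar: Clear glass jar with a narrow neck, held fast in a wooden cradle that stands loose on the sill (one piece, 1.8 kg, footprint 190 x 122 mm). Origin on the cradle's underside, z up. The jar leans 35 degrees from vertical, mouth towards this body's -x side (roughly towards the robot). Jar 190 mm long along its axis, body 98 mm across outside, wall 4 mm, bottom 6 mm.
- jar_mouth (a point): Centre of the jar's round mouth, at (-59, 0, 202) mm in the jar's frame. Neck 36 mm inside, 44 mm outside diameter, 45 mm long. From here to jar_mid is the jar's axis, inwards and down. A marker let go with 70 mm or more of its length in, in line with this axis, slides fully inside on its own.
- jar_mid (a point): Point on the jar's axis in the middle of its wide inside space, 124 mm inwards from the mouth.
- widger: Planting tool to be left alone: flat 22 x 7 mm steel blade standing in the third slot of the rack, with a 32 mm round wooden knob on top, 96 mm long in all (top about 106 mm above the sill). Origin at the blade's lower end, z up.
- pot: Empty tapered terracotta flower pot, 86 mm across the rim, 80 mm high, standing loose between the robot and the work; origin under its centre.
- fork: Hand fork 200 mm long, wooden handle and three steel tines, lying loose on the sill beyond the work; origin on the sill under its middle, tines towards its +x, at most 62 mm wide and 25 mm high.
There are look-alikes about, which are no part of the job. What is shaped like the marker_b but black, blue or turquoise is not meant.

How it is judged:
By the outcome, as a careful person would: the job done as asked, in the order asked, and still so for the second after the job is handed in, with the robot touching nothing.
It also fails if it takes over 58 s, if anything falls off the work surface, if the arm or the gripper's body presses on something with over 40 N, if the wrist force passes 120 N, or if a joint passes its speed limit or range.

### The arm

A 7-joint arm with a two-finger parallel gripper is mounted at the origin on the work surface. World frame = base frame: x ahead of the robot, y to its left, z up, the work surface at z = 0. Lengths are in m, angles in rad, forces in N, time in s.
With the tool pointing down it reaches from about 0.4 to 0.85 m from the base axis. Payload 10.4 kg.
Tool frame: the origin (TCP) lies between the finger pads; the fingertips stand 22 mm ahead of it and the grasp point (between the pads) lies 3 mm ahead of it; z points along the fingers, y is the line along which they close (so a half turn about z gives the same grasp; the last joint's range is limited). The gripper opens to 85 mm and grips with 20 to 120 N. Pads are 22 mm wide; open, the fingers measure 114 mm over their backs; the gripper's body (76 mm by 85 mm) begins 54 mm behind the grasp point. The pads swing forward as they close: fully open they stand 13 mm farther back than shut.
Start: joints at [-1.217, 0.332, -0.065, 1.46, 0.022, 1.35, -0.088], TCP at [0.23, 0.581, 0.253] pointing down, gripper open.
Joint ranges: [-2.6, 2.6], [-0.5, 2.12], [-1.47, 1.34], [0.16, 2.42], [-1.27, 4.41], [0.06, 2.06], [-2.6, 2.6]. Speed limits (rad/s): [2.22, 2.22, 2.79, 2.79, 3.14, 3.14, 3.14].

### API

Orientations are given as a unit quaternion [x, y, z, w].
In Python, from workcell import manip, camera, ticket, boxes_of, outline_of gives the robot as it stands.
- The arm moves only by the tool carry_out, never from a script. Its argument "deltas" is a list of rows, each a list of 5 numbers: the shift along the tool's x, y, z as a fraction of full scale, then the turn about the tool's z as a fraction of full scale, then the opening, from -1 (shut) to 1 (fully open), so that 0 is half open. In form: [[tx, ty, tz, spin, gripper], ...]. A call has 1 to 20 rows; each row is the pose to reach, as a shift and turn from the pose commanded when the call began, along the tool's axes at that moment; what a row does not reach only later rows make up. Full scale, the value 1, is 150 mm for a shift and 30 degrees for a turn. A row lasts 1/8 s, in which the tool goes at most 62.5 mm and 10.7 degrees, less where a joint would pass 70% of its speed; a pose out of reach is approached as far as the arm can. A call with a number of a shift or a turn outside -1 to 1 is refused whole. A call with a gripper value outside its range is refused whole. The fingers move at their own pace and stop on an object; "force" is the grip in N (left out, the last holds). Time passes only in rows, so rows that repeat a pose let the fingers close. It gives the time, the measured TCP pose, the force, the opening and the grip force at its end, in the units of the state.
- manip.get_obs(): the state, without advancing time (a new reading comes with each control period).
- camera(name): name is "scene" or "top" or "wrist"; returns a dict with "img" (480x640x3 uint8, red, green, blue), "depth" (480x640 float32, m along the optical axis (not along the pixel's ray), 0 where there is no reading), "vertical_fov" (degrees; the focal length in pixels is half the picture's height over the tangent of half this angle, whatever the lens; pixels are square), "cx", "cy" (the principal point, pixels), "R" (3x3) and "t" (3): a world point X has camera coordinates R X + t. Camera axes: x right, y down, z forward; pixel columns grow to the right and rows downward; lengths in m; the calibration is good to about 2 mm. A picture is of the moment at which its call begins.
- ticket.hand_in(): hands the job in; it is judged then, once.
Trained networks look in a picture, given as the dict that the camera call returned (one of the last four; its "shot" number tells which), for a name from the list of things; names that differ only in an ending like _2 or _b are one class to them, and where a whole thing is asked for, a point or a joint stands for the part that bears it (a point fixed in the world has none). Each returns a list of dicts, best first, with "conf" (0 to 1); they miss things now and then, are a little off and sometimes report something else, mostly with a low value. They report only what shows in the picture. A call takes as long as a camera call. They do not tell look-alikes from the thing itself.
- boxes_of(query, picture): "position" ([x, y, z] in m, in world coordinates, good to about 4 mm: the middle of the surface that is visible of it).
- outline_of(query, picture): "region" (480x640 bool, what is visible of it).
The state is a dict: "clock": time; "joint_pos": joint angles; "joint_velocities": joint speeds; "tau": joint torques, N m; "position": TCP position; "ee_rot": TCP orientation; "ft_force": force on the tool from outside, world axes, zero at the start; "torque": the same for the moment, N m; "grip_width": opening from 0.0 (shut) to 1.0 (fully open); "grasp_force": force on a finger pad.
Only numpy, scipy, OpenCV 4.12 (cv2) and the standard library are available. Lean on these libraries where they do the work, as an engineer would, in place of code of your own. Each camera call takes 0.05 s, during which the arm holds its last target. There are 200 camera calls.

## Working session

There is one attempt and no reset: what is moved stays moved. The work goes in short steps, Python scripts to look and compute and a tool call to move; the robot and the scene stay as the last step left them, time stands still between calls to the robot, and variables do not carry over. Pictures are saved under pics/ and viewed, at most 10 in all, crops included, and the job is handed in when it is done.

Besides the shell and the picture viewer there is one more tool, called after "Call:" as name(argument=value, ...) on one line, values as JSON. carry_out: Moves the arm, as the interface text tells. Its arguments: {"type":"object","properties":{"deltas":{"type":"array","items":{"type":"array","items":{"type":"number"}}},"force":{"type":"number"}},"required":["deltas"]}

```bash
ls; mkdir -p pics; cat > h.py <<'E'
import numpy as np,cv2
from workcell import manip,camera,ticket,boxes_of,outline_of
def K(p):
    f=240/np.tan(np.radians(p["vertical_fov"])/2); return f,p["cx"],p["cy"]
def world(p,mask=None):
    f,cx,cy=K(p); v,u=np.mgrid[:480,:640]; d=p["depth"]
    X=np.stack([(u-cx)/f*d,(v-cy)/f*d,d],-1)
    return (X-p["t"])@p["R"]   # R^T (X-t)
def proj(p,X):
    c=np.asarray(X)@p["R"].T+p["t"]; f,cx,cy=K(p); return f*c[...,0]/c[...,2]+cx,f*c[...,1]/c[...,2]+cy
def save(p,n): cv2.imwrite("pics/"+n,p["img"][:,:,::-1])
E
python3 - <<'E'
from h import *
np.set_printoptions(precision=4,suppress=True)
o=manip.get_obs(); print(o)
for c in ["scene","top"]:
    p=camera(c); save(p,c+"0.png"); print(c,p["vertical_fov"],p["cx"],p["cy"],-p["R"].T@p["t"])
    for q in ["rack","marker_a","jar","jar_mouth","widger","pot","fork"]:
        print(q,[(np.round(b["position"],3).tolist(),round(b["conf"],2)) for b in boxes_of(q,p)])
E
```

```text
pics
{'clock': 0.0, 'joint_pos': array([-1.2166,  0.3329, -0.0647,  1.461 ,  0.0216,  1.3499, -0.0885]), 'joint_velocities': array([ 0.0008, -0.0004, -0.    ,  0.0002,  0.    ,  0.0005, -0.0014]), 'tau': array([  0.0006, -62.5468,   0.0495, -39.158 ,   0.0163,   0.0103,
         0.    ]), 'position': array([0.2298, 0.5808, 0.2525]), 'ee_rot': array([ 0.1873,  0.9823, -0.0007, -0.0001]), 'ft_force': array([-0.4037, -0.418 , -0.053 ]), 'torque': array([-0.0114,  0.0455, -0.0118]), 'grasp_force': 0.0, 'grip_width': 1.0022424109538857}
scene 50.054556876430794 317.88499226320215 241.78725258718814 [ 1.1721 -0.1184  0.7802]
rack [([0.592, 0.182, 0.05], 0.58), ([0.594, -0.233, 0.094], 0.32)]
marker_a [([0.585, 0.259, 0.09], 0.96), ([0.576, 0.193, 0.094], 0.81), ([0.663, 0.185, 0.071], 0.66), ([0.484, 0.144, 0.074], 0.63), ([0.485, 0.223, 0.07], 0.56)]
jar [([0.601, -0.23, 0.092], 0.93)]
jar_mouth [([0.593, -0.23, 0.094], 0.56)]
widger [([0.568, 0.131, 0.093], 0.63), ([0.574, 0.192, 0.093], 0.59)]
pot [([0.403, -0.009, 0.061], 0.89)]
fork [([0.805, -0.045, 0.016], 0.71), ([0.401, -0.008, 0.061], 0.51)]
top 44.03334937072989 330.69164123937344 237.2203125867503 [ 0.3963 -0.0144  1.2444]
rack [([0.568, 0.198, 0.049], 0.59), ([0.562, 0.129, 0.1], 0.16)]
marker_a [([0.575, 0.257, 0.107], 0.72), ([0.475, 0.151, 0.093], 0.7), ([0.571, 0.197, 0.103], 0.5), ([0.479, 0.221, 0.084], 0.43)]
jar [([0.546, -0.222, 0.106], 0.84)]
jar_mouth [([0.544, -0.223, 0.105], 0.91)]
widger [([0.562, 0.132, 0.104], 0.46), ([0.568, 0.198, 0.101], 0.32)]
pot [([0.404, -0.006, 0.059], 0.64)]
fork [([0.782, -0.042, 0.016], 0.95)]
```

View pics/scene0.png

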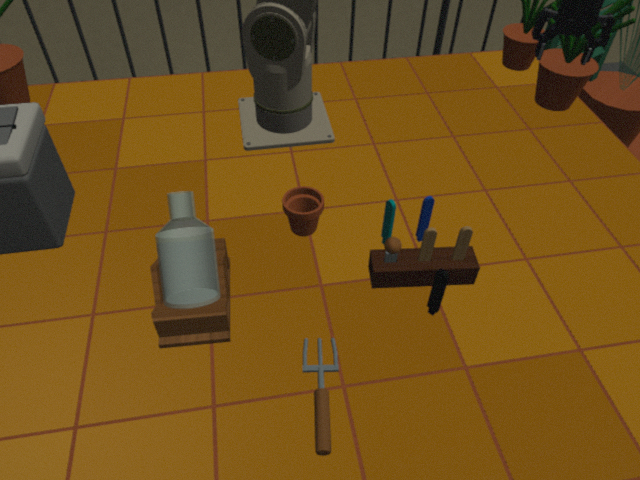

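View pics/top0.png

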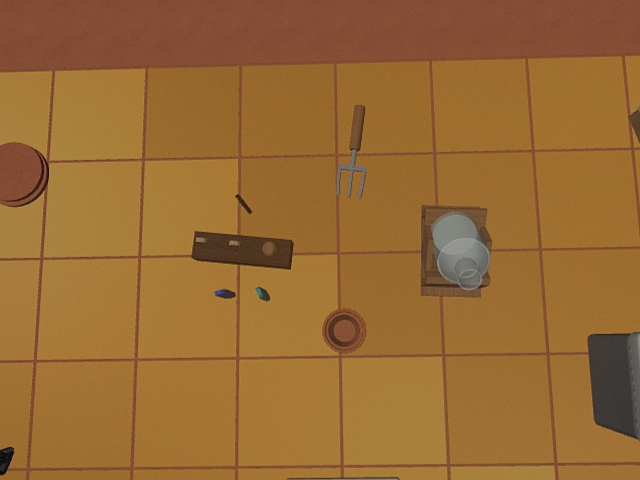

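```bash
python3 - <<'E'
from h import *
np.set_printoptions(precision=4,suppress=True)
P={c:camera(c) for c in ["scene","top"]}
p=P["top"]; W=world(p)
z=W[...,2]; x=W[...,0]; y=W[...,1]
print("sill z",np.median(z[330:350,250:300]))
m=(abs(z-.05)<.006)&(abs(x-.57)<.08)&(abs(y-.2)<.16)
pts=np.c_[x[m],y[m]].astype(np.float32); print("rack",m.sum(),cv2.minAreaRect(pts*1000))
for nm,p in P.items():
    W=world(p); m=(W[...,2]>.058)&(W[...,2]<.2)&(W[...,0]>.54)&(W[...,0]<.62)&(W[...,1]>.09)&(W[...,1]<.31)
    n,l,s,c=cv2.connectedComponentsWithStats(m.astype(np.uint8))
    for i in range(1,n):
        if s[i,4]>8:
            q=W[l==i]; t=q[q[:,2]>q[:,2].max()-.02]; print(nm,"piece",s[i,4],q.mean(0),"zmax",q[:,2].max(),"top",t.mean(0),"min",q.min(0),"max",q.max(0))
    for q in ["jar","jar_mouth"]:
        for b in outline_of(q,p)[:1]:
            r=b["region"]; ww=W[r]; v,u=np.nonzero(r); print(nm,q,b["conf"],r.sum(),u.min(),u.max(),v.min(),v.max(),"z pct",np.percentile(ww[:,2],[1,25,50,75,99]))
p=P["top"];c=p["img"][190:310,405:505,::-1]; a=cv2.resize(c,None,fx=4,fy=4,interpolation=cv2.INTER_CUBIC)
p=P["scene"];c=p["img"][180:355,140:245,::-1]; b=cv2.resize(c,(288,480),interpolation=cv2.INTER_CUBIC)
cv2.imwrite("pics/jar.png",np.clip(np.hstack([a,b]).astype(float)*1.3,0,255))
for nm,p in P.items():
    W=world(p); z=W[...,2]; 
    if nm=="top": print(np.round(z[205:300:6,418:492:6],3))
E
```

```text
sill z 0.0017044683153545036
rack 2173 ((571.206298828125, 198.412841796875), (200.58197021484375, 57.119625091552734), 83.67743682861328)
scene piece 381 [0.5742 0.1947 0.097 ] zmax 0.13278721822619685 top [0.5735 0.1948 0.1231] min [0.5647 0.1842 0.0582] max [0.5779 0.2079 0.1328]
scene piece 384 [0.5812 0.2591 0.097 ] zmax 0.13232814035425325 top [0.5805 0.2592 0.1224] min [0.5719 0.2485 0.0581] max [0.5858 0.2722 0.1323]
scene piece 300 [0.5702 0.1292 0.0908] zmax 0.10782442316424992 top [0.5706 0.1291 0.099 ] min [0.5543 0.1159 0.058 ] max [0.5817 0.1448 0.1078]
scene jar 0.73 9718 150 230 191 348 z pct [0.0031 0.0601 0.0941 0.1471 0.2095]
scene jar_mouth 0.73 9620 150 229 191 346 z pct [0.0036 0.0604 0.0943 0.147  0.2095]
top piece 126 [0.5766 0.2597 0.1066] zmax 0.13598950507131513 top [0.5779 0.2608 0.1269] min [0.5729 0.251  0.0589] max [0.5825 0.2738 0.136 ]
top piece 122 [0.5693 0.1958 0.1076] zmax 0.13513902123204713 top [0.5704 0.1968 0.1275] min [0.5655 0.1867 0.0585] max [0.5759 0.2091 0.1351]
top piece 205 [0.5627 0.1325 0.1014] zmax 0.11245284915823157 top [0.5627 0.
[... 1181 characters left out ...]
.003]
 [ 0.004  0.06   0.086  0.059  0.152  0.158  0.17   0.194  0.204  0.203
   0.167  0.155  0.004]
 [-0.004  0.066  0.078  0.079  0.143  0.151  0.175  0.206  0.213  0.103
   0.208  0.142  0.004]
 [-0.002  0.015  0.094  0.093  0.095  0.14   0.151  0.165  0.16   0.164
   0.191  0.089  0.002]
 [ 0.     0.061  0.086  0.082  0.084  0.086  0.127  0.19   0.177  0.183
   0.2    0.084  0.001]
 [-0.001  0.013  0.015  0.013  0.013  0.014  0.015  0.009  0.191  0.192
   0.015  0.002  0.007]
 [ 0.003  0.01   0.011  0.018  0.007  0.015  0.013  0.01   0.013  0.015
   0.014  0.003  0.003]][ WARN:0@1.500] global loadsave.cpp:1063 imwrite_ Unsupported depth image for selected encoder is fallbacked to CV_8U.
```

View pics/jar.png

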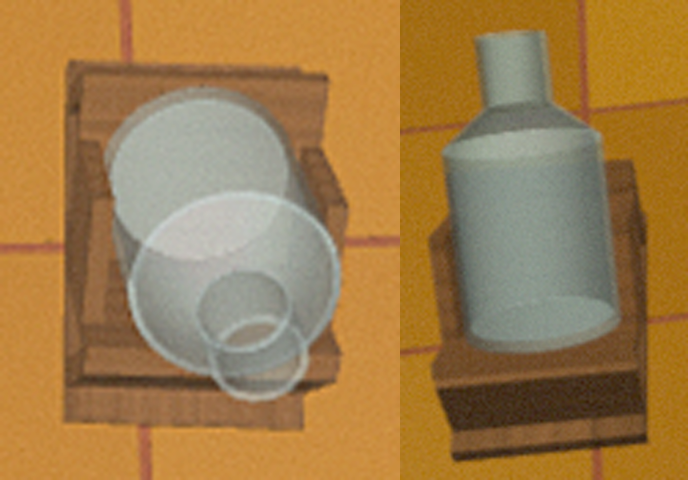

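```bash
python3 - <<'E'
from h import *
from scipy.optimize import least_squares
np.set_printoptions(precision=4,suppress=True)
th=np.radians(35)
def frame(q):
    c,s=np.cos(q[2]),np.sin(q[2]); R=np.array([[c,-s,0],[s,c,0],[0,0,1]]); M=np.r_[q[:2],0]+R@[-.059,0,.202]; a=R@[np.sin(th),0,-np.cos(th)]; return M,a
S={}
for nm in ["scene","top"]:
    p=camera(nm); W=world(p); r=outline_of("jar",p)[0]["region"]; S[nm]=(p,W[r])
def res(q,pts):
    M,a=frame(q); d=pts-M; s=d@a; r=np.linalg.norm(d-s[:,None]*a,axis=1)
    e=np.where(s<.042,r-.022,np.where(s>.078,r-.049,.02)); 
    e[(s<.0)|(s>.185)]=.02
    return np.clip(e,-.02,.02)
for sel in [["scene"],["top"],["scene","top"]]:
    pts=np.vstack([S[n][1] for n in sel]); pts=pts[pts[:,2]>.08]
    best=None
    for y0 in np.radians([-20,-10,0,10,20]):
        f=least_squares(res,[.56+.05,-.23,y0],args=(pts,),loss="soft_l1",f_scale=.003,diff_step=1e-3,x_scale=[.01,.01,.05])
        if best is None or f.cost<best.cost: best=f
    q=best.x; M,a=frame(q); print(sel,q[:2],"yaw",np.degrees(q[2]),"M",M,"a",a,"cost",best.cost,"inl",(abs(res(q,pts))<.006).mean())
    for n in S: 
        p=S[n][0]; print(n,"mouth px",[float(v) for v in proj(p,M)],"bottom px",[float(v) for v in proj(p,M+.19*a)])
for n in S:
    w=S[n][1]
    m=(w[:,2]<.03)&(w[:,2]>.006); print(n,m.sum(),cv2.minAreaRect((w[m,:2]*1000).astype(np.float32)))
E
```

```text
['scene'] [ 0.6124 -0.2244] yaw 8.284043752316819 M [ 0.554  -0.2329  0.202 ] a [ 0.5676  0.0826 -0.8192] cost 0.237212067665454 inl 0.10357518401682439
scene mouth px [178.2064263837391, 219.27083109227218] bottom px [204.06994667894537, 328.57410505963867]
top mouth px [468.6741643945341, 241.53093118147765] bottom px [442.8716191749477, 201.46880075861333]
['top'] [ 0.61 -0.23] yaw -20.0 M [ 0.5546 -0.2098  0.202 ] a [ 0.539  -0.1962 -0.8192] cost 0.004753754562859243 inl 0.0
scene mouth px [192.85030527808402, 217.91299223596397] bottom px [186.04477466924553, 328.5659388428462]
top mouth px [455.5291177712793, 241.4902128624069] bottom px [457.5943250750062, 203.49937397975515]
['scene', 'top'] [ 0.6124 -0.2244] yaw 8.284043752316819 M [ 0.554  -0.2329  0.202 ] a [ 0.5676  0.0826 -0.8192] cost 0.24196582222831323 inl 0.1019317005864091
scene mouth px [178.2064263837391, 219.27083109227218] bottom px [204.06994667894537, 328.57410505963867]
top mouth px [468.6741643945341, 241.53093118147765] bottom px [442.8716191749477, 201.46880075861333]
scene 1201 ((568.7488403320312, -235.9803466796875), (122.29781341552734, 188.4223175048828), 87.18175506591797)
top 0 ((0.0, 0.0), (0.0, 0.0), 0.0)
```

```bash
cat > fit.py <<'E'
from h import *
from scipy.optimize import least_squares
np.set_printoptions(precision=4,suppress=True)
th=np.radians(35)
def frame(q):
    c,s=np.cos(q[2]),np.sin(q[2]); R=np.array([[c,-s,0],[s,c,0],[0,0,1]]); M=np.r_[q[:2],0]+R@[-.059,0,.202]; a=R@[np.sin(th),0,-np.cos(th)]; return M,a
S={}
for nm in ["scene","top"]:
    p=camera(nm); W=world(p); m=(W[...,2]<.25)&(W[...,2]>.004)&(W[...,0]>.42)&(W[...,0]<.7)&(W[...,1]<-.14)&(W[...,1]>-.33); S[nm]=(p,W[m])
def res(q,pts):
    M,a=frame(q); d=pts-M; s=d@a; r=np.linalg.norm(d-s[:,None]*a,axis=1)
    e=np.where(s<.042,r-.022,np.where(s>.078,r-.049,.02)); 
    e[(s<.0)|(s>.185)]=.02
    return np.clip(e,-.02,.02)
for sel in [["scene"],["top"],["scene","top"]]:
    pts=np.vstack([S[n][1] for n in sel]); pts=pts[pts[:,2]>.085]
    best=None
    for x0 in [.53,.55,.57]:
      for y0 in np.radians([-15,-3,8]):
        f=least_squares(res,[x0,-.236,y0],args=(pts,),loss="soft_l1",f_scale=.003,diff_step=1e-3,x_scale=[.01,.01,.05])
        if best is None or f.cost<best.cost: best=f
    q=best.x; M,a=frame(q); print(sel,q[:2],"yaw",np.degrees(q[2]),"M",M,"a",a,"cost",best.cost,"inl",(abs(res(q,pts))<.006).mean())
    for n in S: 
        p=S[n][0]; print(n,"mouth px",[float(v) for v in proj(p,M)],"bottom px",[float(v) for v in proj(p,M+.19*a)])
for n in S:
    w=S[n][1]
    m=(w[:,2]<.022)&(w[:,2]>.006); print(n,m.sum(),cv2.minAreaRect((w[m,:2]*1000).astype(np.float32)))
E
python3 fit.py
```

```text
['scene'] [ 0.5442 -0.235 ] yaw -2.9071715562875315 M [ 0.4853 -0.232   0.202 ] a [ 0.5728 -0.0291 -0.8192] cost 0.07241885697957044 inl 0.7228017883755589
scene mouth px [179.33111271463608, 191.1634840536313] bottom px [191.68266920335776, 298.2214751335416]
top mouth px [470.22518528079627, 280.3849032291087] bottom px [454.41195170451067, 233.7629209018349]
['top'] [ 0.543 -0.231] yaw -3.5075741757384113 M [ 0.4841 -0.2274  0.202 ] a [ 0.5725 -0.0351 -0.8192] cost 0.10339238291469736 inl 0.43095362167795725
scene mouth px [182.0930920237603, 190.43449196494572] bottom px [193.6527261100415, 297.4197957254011]
top mouth px [467.62742173248614, 281.0972385052893] bottom px [452.74462514928535, 234.39137236392918]
['scene', 'top'] [ 0.5441 -0.2338] yaw -3.455172828627143 M [ 0.4852 -0.2302  0.202 ] a [ 0.5725 -0.0346 -0.8192] cost 0.17867399329186118 inl 0.5992830762546165
scene mouth px [180.39978364345689, 191.01177233474402] bottom px [192.10337505723254, 298.09168028386057]
top mouth px [469.20865540538824, 280.4670364704822] bottom px [454.05427517486027, 233.85230317544585]
scene 1004 ((566.8385620117188, -236.0472412109375), (122.59098052978516, 193.72523498535156), 87.25257110595703)
top 971 ((559.4110717773438, -234.86178588867188), (277.27691650390625, 188.01454162597656), 0.7294857501983643)
```

Call:
carry_out(deltas=[[-0.4, -0.15, 0, 0, 0], [-0.8, -0.3, 0, 0, 0], [-0.98, -0.378, 0, 0, 0], [-0.98, -0.378, 0, 0, 0]], force=20)

```text
clock: 1.9
position: [0.3486, 0.472, 0.2536]
ee_rot: [0.19, 0.982, 0.0, 0.001]
ft_force: [-0.3, 0.8, -0.3]
grip_width: 0.5
grasp_force: 0.0
```

Call:
carry_out(deltas=[[-0.4, -0.15, 0, 0, 0], [-0.8, -0.3, 0, 0, 0], [-0.98, -0.378, 0, 0, 0], [-0.98, -0.378, 0, 0, 0]])

```text
clock: 2.4
position: [0.4632, 0.3659, 0.2533]
ee_rot: [0.189, 0.982, -0.0, 0.0]
ft_force: [-0.2, 0.1, -0.5]
grip_width: 0.503
grasp_force: 0.0
```

Call:
carry_out(deltas=[[-0.4, -0.15, 0, 0, 0], [-0.8, -0.3, 0, -0.2, 0], [-0.98, -0.378, 0, -0.51, 0], [-0.98, -0.378, 0, -0.51, 0], [-0.98, -0.378, 0, -0.51, 0]])

```text
clock: 3.02
position: [0.5762, 0.2632, 0.2531]
ee_rot: [0.054, 0.999, 0.001, -0.001]
ft_force: [-0.4, 0.1, -0.1]
grip_width: 0.498
grasp_force: 0.0
```

```bash
python3 - <<'E'
from h import *
np.set_printoptions(precision=4,suppress=True)
p=camera("wrist"); save(p,"wrist1.png"); o=manip.get_obs(); print(o["position"],o["ee_rot"],-p["R"].T@p["t"])
W=world(p); m=(W[...,2]>.06)&(W[...,2]<.15)&(W[...,0]>.53)&(W[...,0]<.63)&(W[...,1]<.31)&(W[...,1]>.09)
n,l,s,c=cv2.connectedComponentsWithStats(m.astype(np.uint8))
for i in range(1,n):
    if s[i,4]>60:
        q=W[l==i]; t=q[q[:,2]>np.percentile(q[:,2],97)-.02]; print(s[i],"zmax",np.percentile(q[:,2],99),"top",t.mean(0),t.min(0),t.max(0))
m=(abs(W[...,2]-.05)<.004)&(W[...,0]>.53)&(W[...,0]<.63)&(W[...,1]<.31)
print(cv2.minAreaRect((W[m][:,:2]*1000).astype(np.float32)))
for b in boxes_of("marker_a",p): print(np.round(b["position"],4),b["conf"])
E
```

```text
[0.5761 0.2633 0.2532] [ 0.054   0.9985  0.0005 -0.0004] [0.4931 0.2734 0.3745]
[ 144  209   46   38 1255] zmax 0.10692309223810945 top [0.5621 0.1384 0.1004] [0.5485 0.1203 0.0869] [0.5798 0.1501 0.1075]
[ 217  214   42   35 1013] zmax 0.1312448902376252 top [0.5704 0.2004 0.1244] [0.5664 0.1881 0.1107] [0.577  0.21   0.1322]
[302 214  28  35 883] zmax 0.131368764439427 top [0.5773 0.2634 0.1251] [0.5737 0.2525 0.1108] [0.5837 0.2744 0.1317]
((571.7701416015625, 198.30926513671875), (200.6729736328125, 56.79435729980469), 83.63162994384766)
[0.6525 0.1925 0.0341] 0.88
[0.4802 0.2273 0.1159] 0.82
[0.5759 0.2617 0.1089] 0.78
[0.566  0.2007 0.1014] 0.59
[0.4776 0.1538 0.0895] 0.57
```

View pics/wrist1.png

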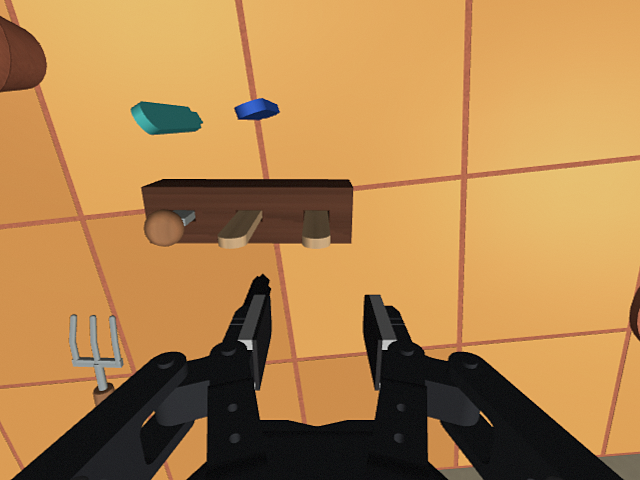

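Call:
carry_out(deltas=[[-0.01, 0, 0.35, 0, 0], [-0.01, 0, 0.7, 0, 0], [-0.01, 0, 0.9, 0, 0], [-0.01, 0, 0.913, 0, 0], [-0.01, 0, 0.913, 0, -0.3], [-0.01, 0, 0.913, 0, -1], [-0.01, 0, 0.913, 0, -1], [-0.01, 0, 0.913, 0, -1], [-0.01, 0, 0.913, 0, -1]], force=25)

```text
clock: 4.25
position: [0.5799, 0.2614, 0.1184]
ee_rot: [0.055, 0.998, 0.001, 0.001]
ft_force: [-0.9, 0.5, 6.8]
grip_width: 0.252
grasp_force: 27.6
```

Call:
carry_out(deltas=[[0, 0, -0.1, 0, -1], [0, 0, -0.2, 0, -1], [0, 0, -0.228, 0, -1], [0, 0, -0.228, 0, -1]], force=25)

```text
clock: 4.75
position: [0.5791, 0.2606, 0.151]
ee_rot: [0.055, 0.998, 0.0, 0.0]
ft_force: [-0.0, 0.3, 0.2]
grip_width: 0.247
grasp_force: 26.8
```

Call:
carry_out(deltas=[[0.055, 0, 0.002, 0, -1], [0.11, 0, 0.008, 0, -1], [0.165, 0, 0.018, 0, -1], [0.217, 0, 0.033, 0, -1], [0.27, 0, 0.052, 0, -1], [0.317, 0, 0.073, 0, -1], [0.36, 0, 0.097, 0, -1], [0.373, 0, 0.107, 0, -1], [0.373, 0, 0.107, 0, -1]], force=20)

```text
clock: 5.88
position: [0.523, 0.267, 0.1346]
ee_rot: [0.055, 0.999, 0.0, -0.0]
ft_force: [-2.0, 0.1, 5.1]
grip_width: 0.25
grasp_force: 28.1
```

```bash
cat > tilt.py <<'E'
from h import *
import sys
np.set_printoptions(precision=4,suppress=True)
o=manip.get_obs(); g=o["position"]; print(g,o["ft_force"])
nm=sys.argv[1]; p=camera("scene")
W=world(p); I=cv2.cvtColor(p["img"],cv2.COLOR_RGB2HSV)
d=W-g; m=(abs(d[...,0])<.11)&(abs(d[...,1])<.02)&(d[...,2]<.02)&(d[...,2]>-.12)&(W[...,2]>.053)
print(I[m].mean(0) if m.sum() else 0, m.sum())
m&=(p["img"][...,0]>85)&(p["img"][...,0]>p["img"][...,2].astype(int)+15)
q=W[m]; print(m.sum(), q.min(0), q.max(0))
q=q[(q[:,2]<g[2]-.015)]
c=np.median(q,0); k=abs(q-c).max(1)<.08; u,s,v=np.linalg.svd(q[k]-q[k].mean(0)); a=v[0]*np.sign(-v[0][2]); print("axis",a,"tilt deg",np.degrees(np.arctan2(a[0],-a[2])),"side",np.degrees(np.arctan2(a[1],-a[2])),"mean",q[k].mean(0),"low",q[k][q[k][:,2].argmin()])
u,v=proj(p,g); u=int(u);v=int(v); c=p["img"][max(0,v-60):v+90,u-75:u+75,::-1]
cv2.imwrite("pics/"+nm,cv2.resize(c,None,fx=3.5,fy=3.5,interpolation=cv2.INTER_CUBIC))
E
python3 tilt.py t1.png
```

```text
[0.523  0.267  0.1346] [-1.9806  0.0623  5.114 ]
[ 29.0948 111.4555  93.5156] 865
643 [0.5123 0.2476 0.053 ] [0.5824 0.2798 0.1509]
axis [ 0.5517 -0.048  -0.8326] tilt deg 33.529099558031795 side -3.29683582352819 mean [0.5565 0.2614 0.0875] low [0.5824 0.2643 0.053 ]
```

View pics/t1.png

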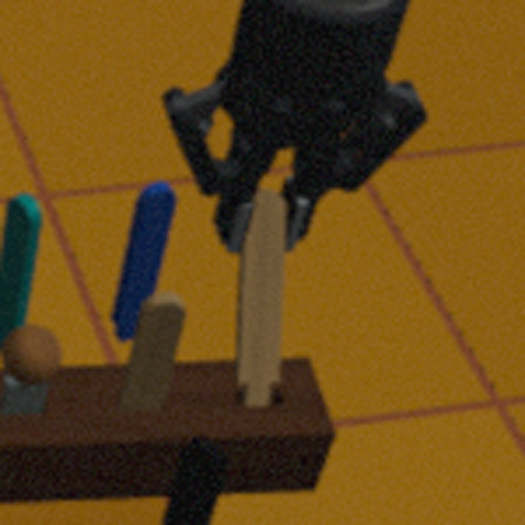

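Call:
carry_out(deltas=[[0.025, 0, -0.035, 0, -1], [0.05, 0, -0.07, 0, -1], [0.05, 0, -0.3, 0, -1], [0.05, 0, -0.6, 0, -1], [0.05, 0, -0.9, 0, -1], [0.05, 0, -0.9, 0, -1]], force=30)

```text
clock: 6.68
position: [0.5167, 0.2683, 0.2735]
ee_rot: [0.055, 0.998, 0.002, 0.002]
ft_force: [-0.1, -0.5, -0.0]
grip_width: 0.25
grasp_force: 29.7
```

Call:
carry_out(deltas=[[0.03, -0.25, -0.025, 0, -1], [0.06, -0.55, -0.055, 0, -1], [0.0935, -0.838, -0.083, 0, -1]])

```text
clock: 7.05
position: [0.487, 0.1427, 0.281]
ee_rot: [0.055, 0.999, -0.0, -0.001]
ft_force: [-0.7, -1.2, -0.1]
grip_width: 0.249
grasp_force: 29.6
```

Call:
carry_out(deltas=[[0.03, -0.3, -0.025, 0, -1], [0.06, -0.55, -0.055, 0, -1], [0.0935, -0.838, -0.083, 0, -1]])

```text
clock: 7.42
position: [0.4593, 0.0199, 0.2936]
ee_rot: [0.054, 0.999, 0.0, -0.001]
ft_force: [1.0, -0.3, 0.5]
grip_width: 0.25
grasp_force: 29.6
```

Call:
carry_out(deltas=[[0.03, -0.3, -0.025, 0, -1], [0.06, -0.55, -0.055, 0, -1], [0.0935, -0.838, -0.083, 0, -1]])

```text
clock: 7.8
position: [0.4317, -0.1033, 0.3061]
ee_rot: [0.054, 0.999, 0.0, -0.001]
ft_force: [0.7, 0.2, 0.2]
grip_width: 0.252
grasp_force: 29.6
```

Call:
carry_out(deltas=[[0.03, -0.3, -0.025, 0, -1], [0.06, -0.55, -0.055, -0.05, -1], [0.0935, -0.838, -0.083, -0.1, -1], [0.0935, -0.838, -0.083, -0.1, -1], [0.0935, -0.838, -0.083, -0.1, -1]])

```text
clock: 8.43
position: [0.4049, -0.2252, 0.3185]
ee_rot: [0.029, 1.0, 0.0, -0.001]
ft_force: [0.7, 0.2, -0.4]
grip_width: 0.25
grasp_force: 29.7
```

```bash
cat >> tilt.py <<'E'
p=camera("wrist"); save(p,"w_"+nm); W2=world(p); d=W2-g
m=(abs(d[...,0])<.12)&(abs(d[...,1])<.02)&(d[...,2]<-.02)&(d[...,2]>-.105)&(p["img"][...,0]>p["img"][...,2].astype(int)+15)
m&=(p["img"][...,0]>85); q=W2[m]
if len(q)>30:
    c,s,v=np.linalg.svd(q-q.mean(0),full_matrices=False); print("wrist marker",len(q),q.mean(0),v[0],"low",q[q[:,2]<np.percentile(q[:,2],5)].mean(0))
E
python3 tilt.py t2.png; python3 fit.py
```

```text
[ 0.4049 -0.2252  0.3185] [ 0.6893  0.1811 -0.3763]
[29.8893 98.2069 96.8014] 1445
975 [ 0.3914 -0.2442  0.1989] [ 0.5037 -0.2094  0.3343]
axis [ 0.5687  0.0126 -0.8224] tilt deg 34.66311223592266 side 0.8748724215377448 mean [ 0.4409 -0.2275  0.2677] low [ 0.4923 -0.2114  0.1989]
['scene'] [ 0.5449 -0.235 ] yaw -2.8810640515304002 M [ 0.486  -0.2321  0.202 ] a [ 0.5729 -0.0288 -0.8192] cost 0.08075389909442443 inl 0.7014277968552323
scene mouth px [179.27572477217143, 191.42735312329484] bottom px [191.66445421382292, 298.52566465509017]
top mouth px [470.25287235732196, 280.00172082494674] bottom px [454.41258516659383, 233.43728771394035]
['top'] [ 0.5425 -0.2306] yaw -2.786438261947291 M [ 0.4836 -0.2277  0.202 ] a [ 0.5729 -0.0279 -0.8192] cost 0.10623506763557412 inl 0.42526369951119114
scene mouth px [181.9278331751337, 190.2405781962756] bottom px [194.27530343577945, 297.1290541065586]
top mouth px [467.80490586684346, 281.4074828887121] bottom px [452.21839775769604, 234.63082646331955]
['scene', 'top'] [ 0.5437 -0.2337] yaw -3.431110568023026 M [ 0.4848 -0.2302  0.202 ] a [ 0.5725 -0.0343 -0.8192] cost 0.18934195432157888 inl 0.5854564755838642
scene mouth px [180.44376295932184, 190.8486213796425] bottom px [192.16799678175892, 297.8998739454315]
top mouth px [469.18171985589726, 280.7030090061228] bottom px [454.0077346712101, 234.05151468382792]
scene 999 ((597.6393432617188, -197.212890625), (108.81001281738281, 222.82127380371094), 52.04745101928711)
top 908 ((560.2923583984375, -235.15219116210938), (279.3828125, 189.65821838378906), 0.22962471842765808)
```

View pics/t2.png

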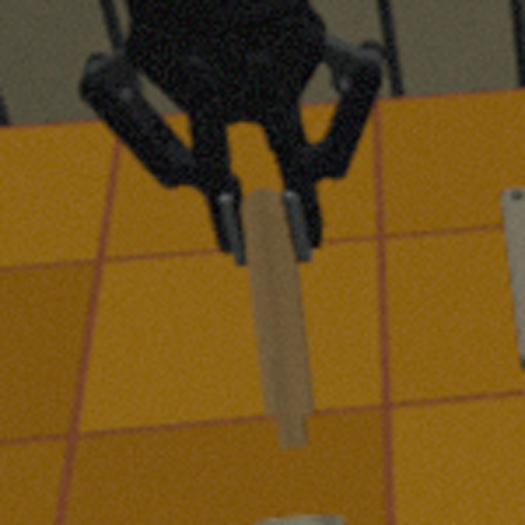

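Call:
carry_out(deltas=[[-0.06, -0.016, 0.085, 0, -1], [-0.12, -0.016, 0.171, 0, -1], [-0.16, -0.016, 0.228, 0, -1], [-0.184, -0.016, 0.262, 0, -1], [-0.22, -0.016, 0.314, 0, -1], [-0.22, -0.016, 0.314, 0, -1]], force=25)

```text
clock: 9.38
position: [0.4379, -0.2303, 0.2716]
ee_rot: [0.029, 1.0, -0.0, -0.0]
ft_force: [-0.5, 0.0, 0.1]
grip_width: 0.247
grasp_force: 29.7
```

```bash
python3 - <<'E'
from h import *
L=[]
for c,(u0,u1,v0,v1) in {"scene":(130,230,120,220),"top":(420,520,230,330)}.items():
    p=camera(c); L.append(cv2.resize(p["img"][v0:v1,u0:u1,::-1],(400,400),interpolation=cv2.INTER_CUBIC))
cv2.imwrite("pics/ins1.png",np.clip(np.hstack(L)*1.2,0,255).astype(np.uint8))
E
```

```text
(no output)
```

View pics/ins1.png

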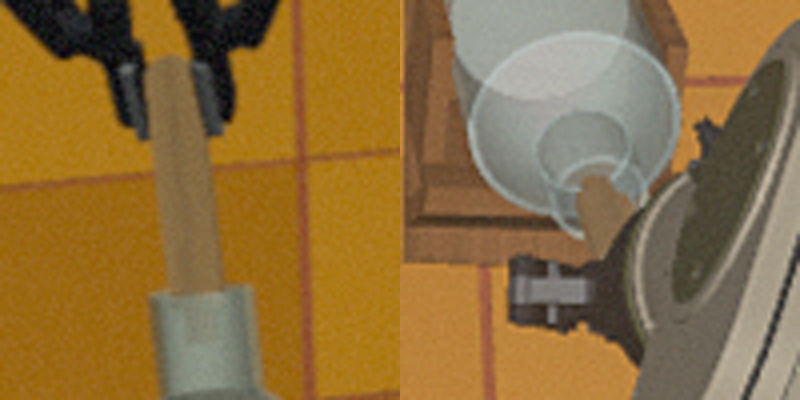

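Call:
carry_out(deltas=[[-0.05, 0.014, 0.07, 0, -1], [-0.1, 0.014, 0.14, 0, -1], [-0.15, 0.014, 0.215, 0, -1], [-0.18, 0.014, 0.26, 0, -1], [-0.2, 0.014, 0.29, 0, -1], [-0.2, 0.014, 0.29, 0, -1]], force=25)

```text
clock: 10.22
position: [0.4679, -0.23, 0.2284]
ee_rot: [0.029, 1.0, -0.0, -0.0]
ft_force: [-0.9, 0.3, -0.5]
grip_width: 0.251
grasp_force: 29.7
```

```bash
cat > jarview.py <<'E'
from h import *
import sys
L=[]
for c,(u0,u1,v0,v1) in {"scene":(130,240,150,350),"top":(410,520,200,310)}.items():
    p=camera(c); k=p["img"][v0:v1,u0:u1,::-1]; L.append(cv2.resize(k,(int((u1-u0)*580/(v1-v0)),580) if c=="scene" else (450,580) ,interpolation=cv2.INTER_CUBIC))
cv2.imwrite("pics/"+sys.argv[1],np.clip(np.hstack(L)*1.2,0,255).astype(np.uint8))
E
python3 jarview.py ins2.png
```

```text
(no output)
```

View pics/ins2.png

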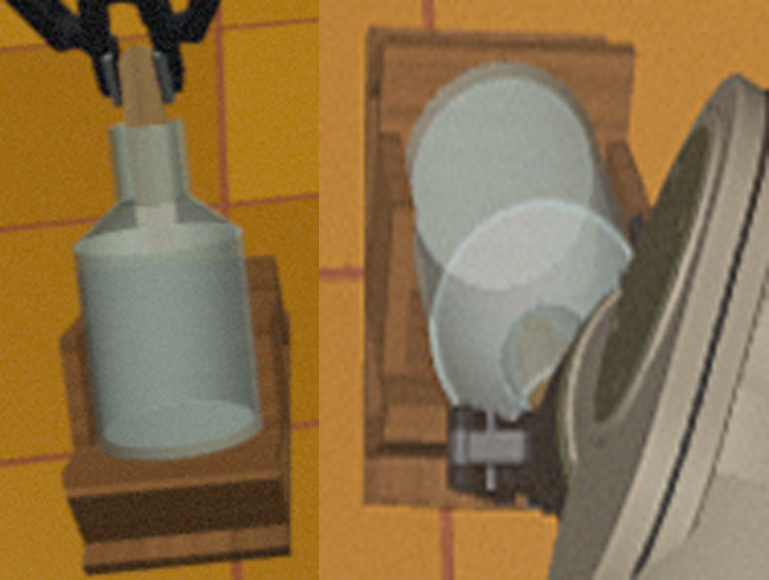

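Call:
carry_out(deltas=[[0, 0, 0, 0, -0.2], [0, 0, 0, 0, -0.1], [0, 0, 0, 0, 0], [0, 0, 0, 0, 0], [0.02, 0, -0.1, 0, 0], [0.04, 0, -0.4, 0, 0], [0.04, 0, -0.7, 0, 0]])

```text
clock: 11.2
position: [0.4613, -0.2299, 0.336]
ee_rot: [0.029, 1.0, 0.0, 0.0]
ft_force: [1.4, 0.3, -0.1]
grip_width: 0.501
grasp_force: 0.0
```

```bash
python3 jarview.py ins3.png; python3 - <<'E'
from h import *
p=camera("top"); W=world(p); m=(W[...,2]>.058)&(W[...,2]<.16)&(W[...,0]>.54)&(W[...,0]<.62)&(W[...,1]>.09)&(W[...,1]<.31)
n,l,s,c=cv2.connectedComponentsWithStats(m.astype(np.uint8))
for i in range(1,n):
    if s[i,4]>30: print(s[i,4],W[l==i].mean(0),W[l==i].max(0))
print(manip.get_obs()["position"])
E
```

```text
123 [0.56936693 0.19591826 0.10707297] [0.57550368 0.20931044 0.13558742]
206 [0.56263868 0.13252583 0.10137463] [0.57909556 0.14918294 0.11059895]
[ 0.46255781 -0.23033764  0.33670654]
```

View pics/ins3.png

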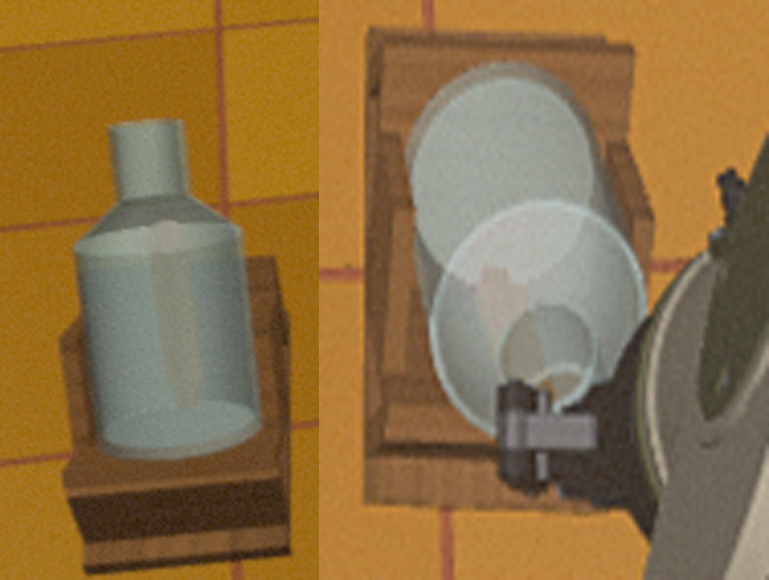

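Call:
carry_out(deltas=[[-0.05, 0.3, 0.02, 0, 0], [-0.12, 0.65, 0.1, 0, 0], [-0.186, 0.961, 0.186, 0, 0]])

```text
clock: 11.72
position: [0.4979, -0.0855, 0.3052]
ee_rot: [0.029, 1.0, 0.0, -0.0]
ft_force: [-0.1, 0.0, 0.2]
grip_width: 0.504
grasp_force: 0.0
```

Call:
carry_out(deltas=[[-0.06, 0.33, 0.06, 0, 0], [-0.12, 0.65, 0.12, 0, 0], [-0.186, 0.961, 0.186, 0, 0]])

```text
clock: 12.1
position: [0.534, 0.0565, 0.2773]
ee_rot: [0.029, 1.0, 0.0, -0.0]
ft_force: [0.6, 0.3, -0.3]
grip_width: 0.5
grasp_force: 0.0
```

Call:
carry_out(deltas=[[-0.06, 0.33, 0.06, 0.05, 0], [-0.12, 0.65, 0.12, 0.1, 0], [-0.186, 0.961, 0.186, 0.1, 0], [-0.186, 0.961, 0.186, 0.1, 0], [-0.186, 0.961, 0.186, 0.1, 0]])

```text
clock: 12.72
position: [0.5701, 0.1965, 0.2496]
ee_rot: [0.055, 0.998, -0.001, -0.0]
ft_force: [0.2, 0.1, 0.5]
grip_width: 0.501
grasp_force: 0.0
```

```bash
python3 - <<'E'
from h import *
np.set_printoptions(precision=4,suppress=True)
p=camera("wrist"); o=manip.get_obs(); print(o["position"],o["ee_rot"])
W=world(p); m=(W[...,2]>.06)&(W[...,2]<.15)&(W[...,0]>.53)&(W[...,0]<.63)&(W[...,1]<.31)&(W[...,1]>.09)
n,l,s,c=cv2.connectedComponentsWithStats(m.astype(np.uint8))
for i in range(1,n):
    if s[i,4]>60:
        q=W[l==i]; t=q[q[:,2]>np.percentile(q[:,2],97)-.02]; print(s[i],"zmax",np.percentile(q[:,2],99),"top",t.mean(0),t.min(0),t.max(0))
E
```

```text
[0.5703 0.196  0.25  ] [ 0.0556  0.9985 -0.0003 -0.0001]
[ 222  209   39   38 1156] zmax 0.10716512249277678 top [0.5617 0.1365 0.1009] [0.5486 0.119  0.0869] [0.5796 0.1498 0.1077]
[304 214  29  35 920] zmax 0.1313353278833244 top [0.5701 0.1986 0.1251] [0.5665 0.1873 0.1111] [0.5768 0.2097 0.1318]
```

Call:
carry_out(deltas=[[-0.006, 0.01, 0.35, 0, -0.05], [-0.006, 0.01, 0.7, 0, -0.05], [-0.006, 0.01, 0.88, 0, -0.05], [-0.006, 0.01, 0.893, 0, -0.05], [-0.006, 0.01, 0.893, 0, -0.3], [-0.006, 0.01, 0.893, 0, -1], [-0.006, 0.01, 0.893, 0, -1], [-0.006, 0.01, 0.893, 0, -1], [-0.006, 0.01, 0.893, 0, -1]], force=25)

```text
clock: 13.9
position: [0.5725, 0.1986, 0.118]
ee_rot: [0.055, 0.998, 0.001, 0.001]
ft_force: [-0.4, -1.4, 7.3]
grip_width: 0.249
grasp_force: 27.3
```

Same as before; repeat the lift and pivot.

Call:
carry_out(deltas=[[0, 0, -0.1, 0, -1], [0, 0, -0.2, 0, -1], [0, 0, -0.228, 0, -1], [0, 0, -0.228, 0, -1]], force=25)

```text
clock: 14.4
position: [0.5715, 0.1988, 0.1507]
ee_rot: [0.055, 0.998, 0.0, 0.0]
ft_force: [-0.1, -0.1, 0.2]
grip_width: 0.254
grasp_force: 26.3
```

Call:
carry_out(deltas=[[0.055, 0, 0.002, 0, -1], [0.11, 0, 0.008, 0, -1], [0.165, 0, 0.018, 0, -1], [0.217, 0, 0.033, 0, -1], [0.27, 0, 0.052, 0, -1], [0.317, 0, 0.073, 0, -1], [0.36, 0, 0.097, 0, -1], [0.373, 0, 0.107, 0, -1], [0.373, 0, 0.107, 0, -1]], force=20)

```text
clock: 15.52
position: [0.5155, 0.205, 0.1342]
ee_rot: [0.055, 0.999, 0.0, -0.0]
ft_force: [-0.6, -0.8, 4.0]
grip_width: 0.249
grasp_force: 27.4
```

```bash
python3 tilt.py t3.png
```

```text
[0.5155 0.205  0.1342] [-0.6274 -0.7634  4.0253]
[ 30.368  108.8994  93.1623] 875
628 [0.4768 0.1853 0.053 ] [0.5748 0.2189 0.1533]
axis [ 0.5729 -0.0689 -0.8167] tilt deg 35.04871734659914 side -4.823946047520031 mean [0.5486 0.2002 0.0882] low [0.5718 0.1986 0.053 ]
wrist marker 1992 [0.5675 0.2016 0.0516] [ 0.9828 -0.0861 -0.1635] low [0.566  0.2012 0.0489]
```

Call:
carry_out(deltas=[[0.025, 0, -0.035, 0, -1], [0.05, 0, -0.07, 0, -1], [0.05, 0, -0.3, 0, -1], [0.05, 0, -0.6, 0, -1], [0.05, 0, -0.9, 0, -1], [0.05, 0, -0.9, 0, -1]], force=30)

```text
clock: 16.38
position: [0.5092, 0.2062, 0.273]
ee_rot: [0.055, 0.998, 0.002, 0.002]
ft_force: [-0.2, 0.7, -0.4]
grip_width: 0.251
grasp_force: 29.6
```

Call:
carry_out(deltas=[[0.03, -0.25, -0.03, 0, -1], [0.08, -0.62, -0.07, 0, -1], [0.1225, -0.983, -0.109, 0, -1]])

```text
clock: 16.75
position: [0.4726, 0.0596, 0.2847]
ee_rot: [0.055, 0.999, -0.0, -0.001]
ft_force: [1.1, -0.1, -0.4]
grip_width: 0.25
grasp_force: 29.6
```

Call:
carry_out(deltas=[[0.04, -0.33, -0.035, 0, -1], [0.08, -0.65, -0.07, 0, -1], [0.1225, -0.983, -0.109, 0, -1]])

```text
clock: 17.12
position: [0.4382, -0.0847, 0.3012]
ee_rot: [0.055, 0.999, 0.0, -0.001]
ft_force: [0.8, 0.3, 0.3]
grip_width: 0.246
grasp_force: 29.6
```

Call:
carry_out(deltas=[[0.04, -0.33, -0.035, 0, -1], [0.08, -0.65, -0.07, -0.05, -1], [0.1225, -0.983, -0.109, -0.1, -1], [0.1225, -0.983, -0.109, -0.1, -1], [0.1225, -0.983, -0.109, -0.1, -1]])

```text
clock: 17.75
position: [0.4048, -0.2273, 0.3175]
ee_rot: [0.029, 1.0, 0.0, -0.001]
ft_force: [-0.9, 1.2, -1.0]
grip_width: 0.249
grasp_force: 29.6
```

```bash
python3 tilt.py t4.png; python3 fit.py | grep M
```

```text
[ 0.4048 -0.2273  0.3175] [-0.8821  1.2064 -1.0198]
[30.2827 97.1376 97.374 ] 1468
981 [ 0.3959 -0.2472  0.1975] [ 0.5088 -0.211   0.334 ]
axis [ 0.5789  0.0175 -0.8152] tilt deg 35.37689392313967 side 1.2312588549959413 mean [ 0.4417 -0.2295  0.2668] low [ 0.4824 -0.215   0.1975]
['scene'] [ 0.5446 -0.235 ] yaw -2.9372311027485702 M [ 0.4857 -0.232   0.202 ] a [ 0.5728 -0.0294 -0.8192] cost 0.08108562358805413 inl 0.7008500633025864
['top'] [ 0.5432 -0.2311] yaw -2.9043857815936254 M [ 0.4843 -0.2281  0.202 ] a [ 0.5728 -0.0291 -0.8192] cost 0.10776723618807328 inl 0.41771501925545573
['scene', 'top'] [ 0.5436 -0.2338] yaw -3.404976247024726 M [ 0.4847 -0.2303  0.202 ] a [ 0.5726 -0.0341 -0.8192] cost 0.19176634623383612 inl 0.5806451612903226
```

Call:
carry_out(deltas=[[-0.06, 0, 0.085, 0, -1], [-0.12, 0, 0.171, 0, -1], [-0.16, 0, 0.228, 0, -1], [-0.184, 0, 0.262, 0, -1], [-0.22, 0, 0.309, 0, -1], [-0.22, 0, 0.309, 0, -1]], force=25)

```text
clock: 18.7
position: [0.4381, -0.2298, 0.2714]
ee_rot: [0.029, 1.0, -0.0, -0.0]
ft_force: [0.2, 0.9, -0.1]
grip_width: 0.25
grasp_force: 29.6
```

Call:
carry_out(deltas=[[-0.05, 0.01, 0.07, 0, -1], [-0.1, 0.01, 0.14, 0, -1], [-0.15, 0.01, 0.215, 0, -1], [-0.18, 0.01, 0.26, 0, -1], [-0.2, 0.01, 0.29, 0, -1], [-0.2, 0.01, 0.29, 0, -1]])

```text
clock: 19.45
position: [0.468, -0.2302, 0.2281]
ee_rot: [0.029, 1.0, -0.0, -0.0]
ft_force: [-0.4, 0.3, -0.1]
grip_width: 0.246
grasp_force: 29.6
```

Call:
carry_out(deltas=[[0, 0, 0, 0, -0.2], [0, 0, 0, 0, -0.1], [0, 0, 0, 0, 0], [0, 0, 0, 0, 0], [0.02, 0, -0.1, 0, 0], [0.04, 0, -0.4, 0, 0], [0.04, 0, -0.7, 0, 0], [0.04, 0.4, -0.7, 0, 0], [0.04, 0.8, -0.7, 0, 0], [0.04, 0.8, -0.7, 0, 0], [0.04, 0.8, -0.7, 0, 0]])

```text
clock: 20.82
position: [0.4688, -0.1105, 0.3343]
ee_rot: [0.029, 1.0, 0.0, 0.001]
ft_force: [-0.3, -0.7, 0.3]
grip_width: 0.497
grasp_force: 0.0
```

```bash
python3 jarview.py fin.png; python3 - <<'E'
from h import *
for c in ["top","scene"]:
    p=camera(c)
    for q in ["widger","pot","fork","marker_a"]: print(c,q,[(np.round(b["position"],3).tolist(),round(b["conf"],2)) for b in boxes_of(q,p)])
E
python3 fit.py | grep M
```

```text
top widger [([0.561, 0.13, 0.103], 0.64)]
top pot [([0.402, -0.007, 0.056], 0.65)]
top fork [([0.786, -0.042, 0.013], 0.87)]
top marker_a [([0.48, 0.223, 0.085], 0.58), ([0.656, 0.184, 0.108], 0.46)]
scene widger [([0.567, 0.13, 0.094], 0.62)]
scene pot [([0.4, -0.01, 0.059], 0.62)]
scene fork [([0.803, -0.046, 0.016], 0.95)]
scene marker_a [([0.483, 0.224, 0.068], 0.91), ([0.662, 0.184, 0.073], 0.76), ([0.806, -0.045, 0.018], 0.67), ([0.48, 0.146, 0.075], 0.59), ([0.597, -0.228, 0.093], 0.26)]
['scene'] [ 0.5449 -0.2352] yaw -2.424523261704254 M [ 0.4859 -0.2327  0.202 ] a [ 0.5731 -0.0243 -0.8192] cost 0.07286561313307657 inl 0.7215189873417721
['top'] [ 0.5505 -0.2153] yaw -23.160256919083206 M [ 0.4963 -0.1921  0.202 ] a [ 0.5274 -0.2256 -0.8192] cost 2.716215614879258e-07 inl 1.0
['scene', 'top'] [ 0.5452 -0.2351] yaw -2.893502708302722 M [ 0.4863 -0.2322  0.202 ] a [ 0.5728 -0.029  -0.8192] cost 0.07310057200880528 inl 0.7214059884694067
```

View pics/fin.png

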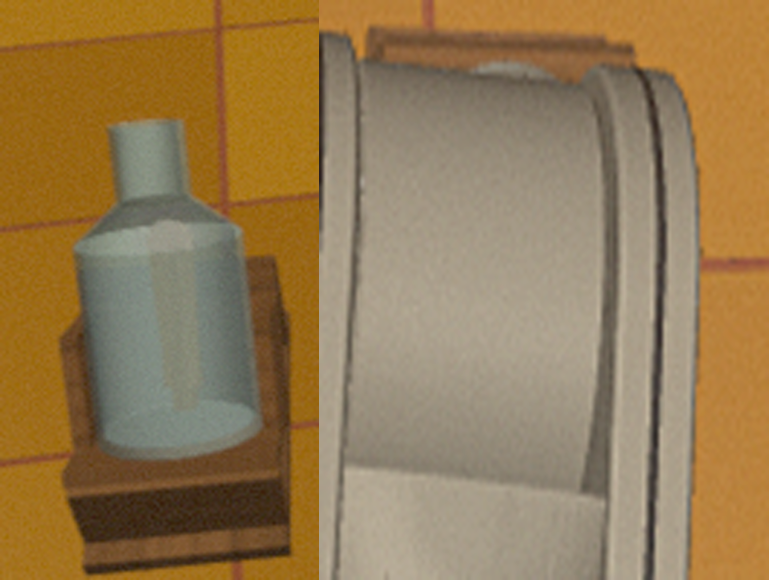

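```bash
python3 -c "
from workcell import ticket
print(ticket.hand_in())"
```

```text
the job is handed in; nothing more can be done
None
```

Both plant markers are fully inside the leaning jar and the job is handed in at about 21 s; a last look showed the planting tool, pot and fork where they were and the jar stand within measuring error of its start.

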